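# Empty the spent filter beads through the sprung waste flap

## Robot

A 6-joint arm with a two-finger parallel gripper is mounted at the origin on the work surface. World frame = base frame: x ahead of the robot, y to its left, z up, the work surface at z = 0. Lengths are in m, angles in degrees, forces in N, time in s.
With the tool pointing down it reaches from about 0.3 to 0.75 m from the base axis. Payload 8.5 kg.
Tool frame: the origin (TCP) lies between the finger pads, 19 mm behind the fingertips; this is the grasp point; z points along the fingers, y is the line along which they close (so a half turn about z gives the same grasp; the last joint's range is limited). The gripper opens to 85 mm and grips with 20 to 120 N. Pads are 22 mm wide; open, the fingers measure 114 mm over their backs; the gripper's body (76 mm by 85 mm) begins 54 mm behind the grasp point. The pads swing forward as they close: fully open they stand 13 mm farther back than shut.
Start: joints at [-82.065, 21.807, 74.336, -0, 83.858, -12.336], TCP at [0.191, -0.516, 0.25] pointing down, gripper open.
Joint ranges: [-178.18, 178.18], [-50.72, 133.34], [12.68, 142.11], [-81.47, 261.47], [9.98, 163.14], [-165.26, 165.26]. Speed limits (degrees/s): [136.94, 136.94, 180, 180, 180, 180].

## Interface

Orientations are given as a 3x3 rotation matrix whose columns are the frame's x, y, z axes.
In Python, from rig import env, optics, spotter gives the robot as it stands.
- The arm moves only by the shell command python3 -m crank 'ROWS' [FORCE]. ROWS is JSON, one flat list of numbers, 5 for each row, row after row: the finger opening in cm, from 0 to 8.54, then the shift along the tool's x, y, z in cm, then the turn about the tool's z in rad. A call has exactly 8 rows; each row shifts and turns the commanded pose from where the row before left it, along the tool's axes as they then stand; what a row does not reach is not made up. A row lasts 1/12 s, in which the tool goes at most 41.7 mm and 7.16 degrees, less where a joint would pass 70% of its speed; a pose out of reach is approached as far as the arm can. A call is refused whole if a number of a shift passes 4.17 or a number of a turn 0.125, either way. A call with a gripper value outside its range is refused whole. The fingers move at their own pace and stop on an object; FORCE is the grip in N (left out, the last holds). Time passes only in rows, so rows that do not move let the fingers close, or fill a call up. It gives the time, the measured TCP pose, the force, the opening and the grip force at its end, in the units of the state.
- env.observe(): the state, without advancing time (a new reading comes with each control period).
- optics.get_image(name): name is "side" or "top" or "wrist"; returns a dict with "color" (400x640x3 uint8, red, green, blue), "intrinsics" (3x3 intrinsics, pixels), "distortion" ([k1, k2, p1, p2, k3] as OpenCV has them; the pictures are not rectified), "pose" (4x4, takes a point from camera to world coordinates). Camera axes: x right, y up, looking along -z (the intrinsics and any distortion apply to the point x, -y, -z); pixel columns grow to the right and rows downward; lengths in m; the calibration is good to about 2 mm. A picture is of the moment at which its call begins. There is no depth.
- env.close_job(): hands the job in; it is judged then, once.
Trained networks look in a picture, given as the dict that the camera call returned (one of the last four; its "shot" number tells which), for a name from the list of things; names that differ only in an ending like _2 or _b are one class to them, and where a whole thing is asked for, a point or a joint stands for the part that bears it (a point fixed in the world has none). Each returns a list of dicts, best first, with "score" (0 to 1); they miss things now and then, are a little off and sometimes report something else, mostly with a low value. They report only what shows in the picture. A call takes as long as a camera call.
- spotter.look_for(picture, query): "at" ([column, row] as shares, 0 to 1, of the picture: columns of its width, rows of its height, amid what is visible of it).
The state is a dict: "time_s": time; "q": joint angles; "qvel": joint speeds; "joint_efforts": joint torques, N m; "position": TCP position; "tool_rot": TCP orientation; "ft_force": force on the tool from outside, world axes, zero at the start; "wrist_torque": the same for the moment, N m; "grip_width": finger opening in m; "gripper_force": force on a finger pad.
Only numpy, scipy, OpenCV 4.12 (cv2) and the standard library are available. Lean on these libraries where they do the work, as an engineer would, in place of code of your own. Each camera call takes 0.05 s, during which the arm holds its last target. There are 200 camera calls.

## Task

Take the red-gripped scoop that holds the two orange spent filter beads, push the red spring flap of the grey waste bin down with the scoop's lip and pour both beads in through it. Then let the flap close and set the empty scoop down upright on the bench.

Things in the scene. Friction and masses are not known exactly. Their poses are not given: they have to be found in the camera images.
- spent_scoop: Steel scoop, loose, red grip (mm). Origin on bench under grip, z up, open lip to its -x. Grip: upright bar at x=y=0, 14 thick (x), 36 wide (y), 90 tall; pinch along x, TCP 66 above bench. Pan 80 wide from grip to lip edge at x=-119, underside 13 up; floor rises 6 deg to lip, walls end 42 up. Feet at x=-60 and 0. 0.2-0.3 kg. A like scoop with blue grip, white beads is not the one.
- bin: Grey waste bin, fixed, 200 (x) by 170 (y), deck 120 high (mm). Origin on bench under centre, z up. Red sprung flap in the deck, 112 by 130: hinge along y at x=+76, free edge x=-38. Yellow rim, 26 above deck, at the flap's sides (inner y=+-67) and free edge (x=-41); hinge side is open: come from there, scoop's x along the bin's x. Walls 4 thick.
- flap (a joint): Angle of the red flap, rad: 0 shut and level with the deck, grows as its -x end goes down into the bin, stop at 1.1; a spring shuts it. About 2.5 N opens it 50 mm from the hinge, 3 to 4 N at 0.5 rad; beads alone do not. Lip 50 mm from the hinge (bin x=+25 mm) and 30 mm below the deck with the scoop dipped 45 deg: it opens 0.5 rad, the pan clears the hinge deck.
- spent_bead_a: Orange ceramic bead, ball of 22 mm diameter, 17 g, at the back of the red-gripped scoop's pan. Origin at its centre. Beads stay in the pan while it is carried level, run out over the lip once it is dipped 20 degrees or more; 45 degrees empties it, and they roll down the flap into the bin.
- spent_bead_b: The second orange bead, the same, beside the first in the same scoop.

How it is judged (in metres and radians):
On the way, in this order (a step that is already met when the one before it is completed fails the run):
1. the scoop with the orange beads presses the flap open (value of joint flap above 0.15 rad and contact force between spent_scoop and bin above 0.5 N).
2. both orange beads are inside the bin, below the flap (z of spent_bead_a in the frame of bin between 0 and 0.06 m and x of spent_bead_a in the frame of bin between -0.098 and 0.098 m and y of spent_bead_a in the frame of bin between -0.083 and 0.083 m and z of spent_bead_b in the frame of bin between 0 and 0.06 m and x of spent_bead_b in the frame of bin between -0.098 and 0.098 m and y of spent_bead_b in the frame of bin between -0.083 and 0.083 m), for 0.1 s.
At the end, for the whole second after the job is handed in: Both orange beads lie inside the bin (below 60 mm above the bench), the flap is shut (under 0.08 rad), and the red-gripped scoop stands still and upright (within 0.15 rad) on the bench (origin within 12 mm of its surface) (all of step 2 and value of joint flap below 0.08 rad and height (world z) of spent_scoop between -0.01 and 0.012 m and angle between spent_scoop's own z axis and vertical below 0.15 rad and linear speed of spent_scoop below 0.03 m/s); the robot touches nothing.
It also fails if it takes over 64 s, if anything falls off the work surface, if the arm or the gripper's body presses on something with over 40 N, if the wrist force passes 120 N, or if a joint passes its speed limit or range.

## Working session

There is one attempt and no reset: what is moved stays moved. The work goes in short steps, Python scripts to look and compute and a shell command to move; the robot and the scene stay as the last step left them, time stands still between calls to the robot, and variables do not carry over. Pictures are saved under pics/ and viewed, at most 11 in all, crops included, and the job is handed in when it is done.

```bash
ls -R . | head -40; mkdir -p pics; cat > h.py <<'E'
import numpy as np, cv2
from rig import env, optics, spotter
def ray(im,px):
    K=np.array(im["intrinsics"]);D=np.array(im["distortion"]);T=np.array(im["pose"])
    u=cv2.undistortPoints(np.array([[px]],float),K,D)[0,0]
    return T[:3,3],T[:3,:3]@np.array([u[0],-u[1],-1.])
def onz(im,px,z):
    o,d=ray(im,px); return o+d*(z-o[2])/d[2]
def proj(im,P):
    T=np.array(im["pose"]);P=np.atleast_2d(P)
    c=(P-T[:3,3])@T[:3,:3]; c=c*[1,-1,-1]
    return cv2.projectPoints(c.reshape(-1,1,3),np.zeros(3),np.zeros(3),np.array(im["intrinsics"]),np.array(im["distortion"]))[0][:,0]
def two(a,pa,b,pb):
    o1,d1=ray(a,pa);o2,d2=ray(b,pb)
    s=np.linalg.lstsq(np.c_[d1,-d2],o2-o1,rcond=None)[0]
    return (o1+d1*s[0]+o2+d2*s[1])/2,np.linalg.norm(o1+d1*s[0]-o2-d2*s[1])
E
python3 - <<'E'
from h import *
np.set_printoptions(precision=4,suppress=True)
s=env.observe(); print(s)
ims={}
for n in ("top","side"):
    im=optics.get_image(n); ims[n]=im
    cv2.imwrite(f"pics/{n}0.png",im["color"][:,:,::-1])
    print(n,np.array(im["pose"]))
    for q in ("spent_scoop","bin","flap","spent_bead_a"):
        print(q,[(np.round(np.array(r["at"])*[640,400],1),round(r["score"],2)) for r in spotter.look_for(im,q)[:3]])
E
python3 -m crank --help | head -20
```

```text
.:
pics

./pics:
{'time_s': 0.0, 'q': array([-82.0639,  21.8427,  74.3859,  -0.0004,  83.8555, -12.3371]), 'qvel': array([-0.0144, -0.0743,  0.0514,  0.0514,  0.0441, -0.0728]), 'joint_efforts': array([ -0.0014, -44.8466, -23.1282,  -0.0002,   0.0047,  -0.    ]), 'position': array([ 0.1905, -0.5157,  0.2494]), 'tool_rot': array([[ 0.9381,  0.3465, -0.0002],
       [ 0.3465, -0.938 ,  0.0015],
       [ 0.0003, -0.0014, -1.    ]]), 'ft_force': array([ 0.6965,  0.5079, -0.7583]), 'wrist_torque': array([ 0.0013, -0.035 ,  0.0103]), 'gripper_force': 0.0, 'grip_width': 0.08491541169327119}
top [[-0.0257  0.9843 -0.1747  0.4179]
 [-0.9997 -0.0253  0.0041  0.0014]
 [-0.0004  0.1748  0.9846  0.7555]
 [ 0.      0.      0.      1.    ]]
spent_scoop [(array([430.9, 218.4]), 0.55)]
bin [(array([224.2, 171.3]), 0.81)]
flap [(array([220.9, 181.7]), 0.55)]
spent_bead_a [(array([446.6, 231.3]), 0.6), (array([425.7, 234.8]), 0.42)]
side [[-0.9468  0.2476 -0.2055  0.3633]
 [-0.3218 -0.7272  0.6064  0.4972]
 [ 0.0007  0.6403  0.7681  0.7583]
 [ 0.      0.      0.      1.    ]]
spent_scoop [(array([356.6, 162.2]), 0.72)]
bin [(array([257.8, 274.4]), 0.81)]
flap [(array([265.7, 259.7]), 0.96)]
spent_bead_a []invalid input: not JSON, or not a number
```

```bash
python3 -c "
import cv2;a=cv2.imread('pics/top0.png');b=cv2.imread('pics/side0.png')
print(a.shape)"
```

```text
(400, 640, 3)
```

View pics/top0.png

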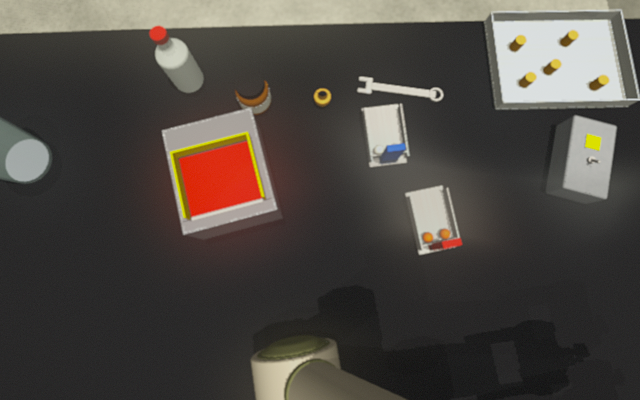

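View pics/side0.png

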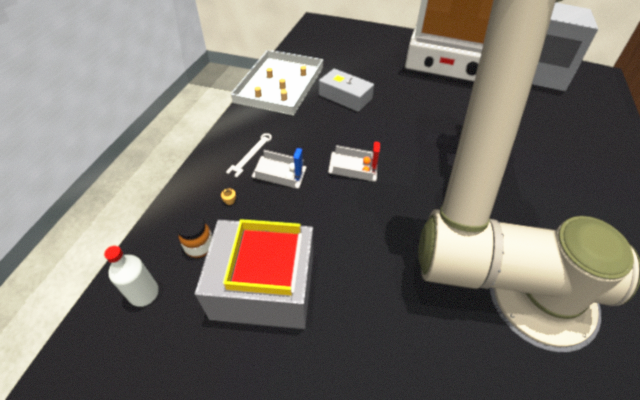

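```bash
python3 - <<'E'
from h import *
np.set_printoptions(precision=4,suppress=True)
t=optics.get_image("top"); s=optics.get_image("side")
def red(im):
    c=im["color"].astype(int); m=((c[...,0]>110)&(c[...,1]<70)&(c[...,2]<70)).astype(np.uint8)
    n,l,st,ce=cv2.connectedComponentsWithStats(m)
    for i in range(1,n):
        if st[i,4]>25:
            r=cv2.boxPoints(cv2.minAreaRect(np.argwhere(l==i)[:,::-1].astype(np.float32)))
            yield st[i,4],ce[i],r
for n,im in (("t",t),("s",s)):
    for a,c,r in red(im):
        print(n,a,c,"z.12",[onz(im,p,.12)[:2] for p in r],"z.09",[onz(im,p,.09)[:2] for p in r])
print("beads",[onz(t,p,.027) for p in ((446.6,231.3),(425.7,234.8))])
for p in ((163,127),(251,110),(275,207),(184,234)): print("deck",onz(t,p,.12))
# scoop lip corners ~(407,190),(442,185)
for p in ((407,190),(443,185)): print("lip",onz(t,p,.042))
for im,n in((t,"tc"),(s,"sc")):
    b=im["color"][:,:,::-1]
    cr=b[160:270,380:480] if n=="tc" else b[130:195,310:400]
    cv2.imwrite(f"pics/{n}.png",cv2.resize(cr,None,fx=5,fy=5,interpolation=2))
E
python3 -c "
import cv2,numpy as np
a=cv2.imread('pics/tc.png');b=cv2.imread('pics/sc.png')
h=600;o=np.zeros((h,800,3),np.uint8);a=cv2.resize(a,(400,440));b=cv2.resize(b,(400,289));o[:440,:400]=a;o[:289,400:]=b;cv2.imwrite('pics/both.png',o[:440])"
```

```text
t 237 [158.2152  34.6582] z.12 [array([0.8859, 0.3152]), array([0.8848, 0.2797]), array([0.85  , 0.2779]), array([0.8511, 0.3131])] z.09 [array([0.908, 0.33 ]), array([0.9068, 0.2928]), array([0.8704, 0.291 ]), array([0.8715, 0.3278])]
t 4152 [218.7069 178.2069] z.12 [array([0.6164, 0.2498]), array([0.6464, 0.1221]), array([0.5388, 0.0957]), array([0.5104, 0.22  ])] z.09 [array([0.6257, 0.2616]), array([0.6572, 0.1278]), array([0.5445, 0.1002]), array([0.5148, 0.2303])]
t 126 [451.746  243.0397] z.12 [array([ 0.4532, -0.2194]), array([ 0.4578, -0.256 ]), array([ 0.4458, -0.2567]), array([ 0.4413, -0.2202])] z.09 [array([ 0.4549, -0.2298]), array([ 0.4596, -0.2681]), array([ 0.4471, -0.2689]), array([ 0.4424, -0.2307])]
s 47 [436.9362   5.6383] z.12 [array([ 0.4304, -1.1284]), array([ 0.4134, -1.1902]), array([ 0.3746, -1.1129]), array([ 0.3919, -1.0551])] z.09 [array([ 0.4335, -1.2048]), array([ 0.4157, -1.2695]), array([ 0.3751, -1.1885]), array([ 0.3932, -1.1281])]
s 26 [449.1923   5.4231] z.12 [array([ 0.3557, -1.0644]), array([ 0.3635, -1.1986]), array([ 0.3474, -1.2018]), array(
[... 920 characters left out ...]
z.12 [array([0.6184, 0.2306]), array([0.6626, 0.1227]), array([0.5425, 0.0945]), array([0.5098, 0.2037])] z.09 [array([0.6304, 0.218 ]), array([0.6767, 0.1051]), array([0.5509, 0.0756]), array([0.5167, 0.1899])]
s 202 [113.5495 253.7772] z.12 [array([0.8977, 0.255 ]), array([0.8731, 0.2365]), array([0.8454, 0.2618]), array([0.8694, 0.2797])] z.09 [array([0.9228, 0.2436]), array([0.8971, 0.2243]), array([0.8681, 0.2508]), array([0.8932, 0.2694])]
beads [array([ 0.4788, -0.2652,  0.027 ]), array([ 0.4729, -0.2225,  0.027 ])]
deck [0.6777 0.2769 0.12  ]
deck [0.7067 0.1137 0.12  ]
deck [0.5221 0.07   0.12  ]
deck [0.4782 0.2302 0.12  ]
lip [ 0.5627 -0.1873  0.042 ]
lip [ 0.5711 -0.2608  0.042 ]
```

View pics/both.png

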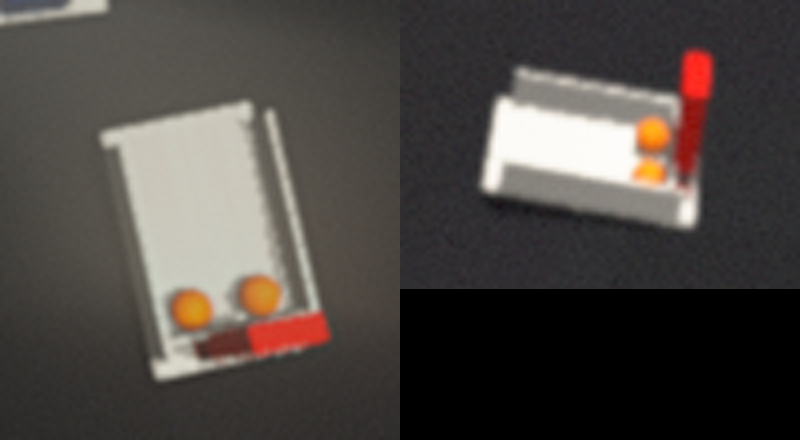

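```bash
python3 -m crank '[8.5,0,0,-4.1,0, 8.5,0,0,-4.1,0, 8.5,0,0,-4.1,0, 8.5,0,0,-4.1,0, 8.5,0,0,-4.1,0, 8.5,0,0,-4.1,0, 8.5,0,0,-4.1,0, 8.5,0,0,-4.1,0]'; python3 -m crank '[8.5,0,0,-4.1,0, 8.5,0,0,-4.1,0, 8.5,0,0,-4.1,0, 8.5,0,0,-4.1,0, 8.5,0,0,-4.1,0, 8.5,0,0,-4.1,0, 8.5,0,0,-4.1,0, 8.5,0,0,-4.1,0]'; python3 -c "
from h import *
s=env.observe();print(s['q'],s['time_s'])"
```

```text
time_s: 1.27
position: [0.1905, -0.5151, 0.5736]
tool_rot: [[0.938, 0.346, 0.0], [0.346, -0.938, -0.004], [-0.001, 0.003, -1.0]]
ft_force: [0.6, -0.8, 1.0]
grip_width: 0.0849
gripper_force: 0.0
time_s: 1.93
position: [0.1414, -0.3827, 0.6865]
tool_rot: [[0.938, 0.345, 0.032], [0.347, -0.934, -0.088], [-0.0, 0.094, -0.996]]
ft_force: [-0.3, 0.3, -0.7]
grip_width: 0.0851
gripper_force: 0.0
[-87.45827152  13.09672823  12.71264472   3.15455514 149.00446405
 -14.95830169] 1.9333
```

```bash
python3 -m crank '[8.5,0,4,0,0, 8.5,0,4,0,0, 8.5,0,4,0,0, 8.5,0,4,0,0, 8.5,0,4,0,0, 8.5,0,4,0,0, 8.5,0,4,0,0, 8.5,0,4,0,0]';  python3 -c "
from h import *
s=env.observe();print(s['q'],s['time_s'])"; python3 -m crank '[8.5,0,4,-2,0, 8.5,0,4,-2,0, 8.5,0,4,-2,0, 8.5,0,4,-2,0, 8.5,0,4,-2,0, 8.5,0,4,-2,0, 8.5,0,4,-2,0, 8.5,0,4,-2,0]'; python3 -c "
from h import *
s=env.observe();print(s['q'],s['time_s'])"
```

```text
time_s: 2.6
position: [0.2136, -0.5786, 0.5657]
tool_rot: [[0.938, 0.341, 0.062], [0.347, -0.923, -0.168], [0.0, 0.179, -0.984]]
ft_force: [-0.3, 0.2, 0.1]
grip_width: 0.0846
gripper_force: 0.0
[-81.55118172  28.22562745  12.7463456    2.71380447 128.88384958
  -9.935356  ] 2.6
time_s: 3.27
position: [0.2322, -0.6288, 0.5631]
tool_rot: [[0.938, 0.326, 0.118], [0.346, -0.882, -0.32], [-0.0, 0.341, -0.94]]
ft_force: [0.1, 0.5, -0.6]
grip_width: 0.0851
gripper_force: 0.0
[-81.24208706  29.5469256   12.73783377   4.41357441 118.09196507
  -8.7605173 ] 3.2667
```

```bash
python3 - <<'E'
from h import *
from scipy.spatial.transform import Rotation as R
h0=np.radians(7.5)
lip=np.array([np.cos(h0),np.sin(h0),0]);side=np.array([-np.sin(h0),np.cos(h0),0])
for az in (-60,-65,-70,-75,-80,-85,-90,-95,-100,-105):
  for al in (60,70,80):
    a=np.array([np.sin(np.radians(al))*np.cos(np.radians(az)),np.sin(np.radians(al))*np.sin(np.radians(az)),-np.cos(np.radians(al))])
    best=None
    for ph in range(-80,81,2):
        M=R.from_rotvec(a*np.radians(ph)); l=M.apply(lip);sd=M.apply(side)
        dip=-np.degrees(np.arcsin(l[2]))
        if best is None or abs(dip-43)<abs(best[1]-43): best=(ph,dip,np.degrees(np.arctan2(l[1],l[0])),np.degrees(np.arcsin(sd[2])))
    print(az,al,np.round(best,1))
E
```

```text
-60 60 [-50.   42.2  30.4  -6.4]
-60 70 [-48.   43.3  19.5  -9.7]
-60 80 [-46.   42.4   9.1 -12.9]
-65 60 [-50.   42.8  32.2  -3. ]
-65 70 [-46.   42.4  20.7  -6.3]
-65 80 [-46.   43.7  10.7  -9.4]
-70 60 [-50.   42.9  34.    0.4]
-70 70 [-46.   42.9  22.5  -2.9]
-70 80 [-44.   42.7  12.4  -5.8]
-75 60 [-50.   42.7  35.8   3.8]
-75 70 [-46.   43.1  24.3   0.5]
-75 80 [-44.   43.2  14.2  -2.4]
-80 60 [-52.   43.6  39.3   7.8]
-80 70 [-46.   42.8  26.1   3.9]
-80 80 [-44.   43.3  16.1   1. ]
-85 60 [-52.   42.4  40.9  11.3]
-85 70 [-46.   42.1  27.8   7.3]
-85 80 [-44.   43.   17.9   4.5]
-90 60 [-56.   43.4  46.5  16.4]
-90 70 [-48.   42.7  30.9  11.3]
-90 80 [-44.   42.2  19.6   7.9]
-95 60 [-60.   43.3  52.2  21.9]
-95 70 [-50.   42.7  34.1  15.5]
-95 80 [-46.   42.9  22.3  11.8]
-100 60 [-68.   43.2  62.6  30. ]
-100 70 [-54.   43.3  39.   20.8]
-100 80 [-48.   42.9  25.1  15.9]
-105 60 [-78.   40.6  74.6  39.9]
-105 70 [-58.   42.7  44.   26.4]
-105 80 [-50.   42.3  27.7  20.2]
```

```bash
python3 -m crank '[8.5,-4,0,0,0, 8.5,-4,0,0,0, 8.5,-4,0,0,0, 8.5,-4,0,0,0, 8.5,-4,0,0,0, 8.5,-1,4,-1,0, 8.5,-1,4,-1,0, 8.5,-1,4,-1,0]'; python3 -m crank '[8.5,-1,4,-1,0, 8.5,-1,4,-1,0, 8.5,-1,4,-1,0, 8.5,-1,4,-1,0, 8.5,-1,4,-1,0, 8.5,-1,4,-1,0, 8.5,-1,4,-1,0, 8.5,-1,4,-1,0]'; python3 -c "
from h import *
s=env.observe();print(s['q'],s['time_s'])"
```

```text
time_s: 3.93
position: [0.0466, -0.7122, 0.5416]
tool_rot: [[0.941, 0.315, 0.124], [0.338, -0.856, -0.391], [-0.018, 0.41, -0.912]]
ft_force: [0.7, -1.2, 0.0]
grip_width: 0.0851
gripper_force: 0.0
time_s: 4.6
position: [0.0533, -0.7548, 0.5589]
tool_rot: [[0.946, 0.293, 0.135], [0.318, -0.77, -0.553], [-0.058, 0.566, -0.822]]
ft_force: [0.5, 0.7, -0.8]
grip_width: 0.0855
gripper_force: 0.0
[-98.9406501   32.66483482  12.73411379  12.97114871 101.737654
 -22.1377567 ] 4.6
```

```bash
python3 -m crank '[8.5,-1,4,0,0, 8.5,-1,4,0,0, 8.5,-1,4,0,0, 8.5,-1,4,0,0, 8.5,-1,4,0,0, 8.5,-1,4,0,0, 8.5,-1,4,0,0, 8.5,-1,4,0,0]'; python3 -m crank '[8.5,-1,4,1,0, 8.5,-1,4,1,0, 8.5,-1,4,1,0, 8.5,-1,4,1,0, 8.5,-1,4,1,0, 8.5,-1,4,1,0, 8.5,-1,4,1,0, 8.5,-1,4,1,0]'; python3 -c "
from h import *
s=env.observe();print(s['q'],s['time_s'])"
```

```text
time_s: 5.27
position: [0.0599, -0.8069, 0.569]
tool_rot: [[0.953, 0.268, 0.143], [0.289, -0.657, -0.697], [-0.093, 0.705, -0.703]]
ft_force: [0.1, 0.1, 0.1]
grip_width: 0.0852
gripper_force: 0.0
time_s: 5.93
position: [0.067, -0.8618, 0.5738]
tool_rot: [[0.959, 0.242, 0.145], [0.254, -0.519, -0.816], [-0.122, 0.82, -0.559]]
ft_force: [-0.5, -0.8, 1.1]
grip_width: 0.0849
gripper_force: 0.0
[-97.35168397  36.97884293  12.73856007  14.82051864  76.01442618
 -22.08537784] 5.9333
```

```bash
python3 -m crank '[8.5,-1,4,1.5,0, 8.5,-1,4,1.5,0, 8.5,-1,4,1.5,0, 8.5,-1,4,1.5,0, 8.5,-1,4,1.5,0, 8.5,-1,4,1.5,0, 8.5,-1,4,1.5,0, 8.5,-1,4,1.5,0]'; python3 -m crank '[8.5,-1,4,2,0, 8.5,-1,4,2,0, 8.5,-1,4,2,0, 8.5,-1,4,2,0, 8.5,-1,4,2,0, 8.5,-1,4,2,0, 8.5,-1,4,2,0, 8.5,-1,4,2,0]'; python3 -c "
from h import *
s=env.observe();print(s['q'],s['time_s'])"
```

```text
time_s: 6.6
position: [0.0691, -0.8919, 0.6006]
tool_rot: [[0.966, 0.217, 0.143], [0.216, -0.368, -0.904], [-0.143, 0.904, -0.402]]
ft_force: [-0.1, -0.4, -0.1]
grip_width: 0.085
gripper_force: 0.0
time_s: 7.27
position: [0.0672, -0.9017, 0.6425]
tool_rot: [[0.972, 0.194, 0.136], [0.178, -0.216, -0.96], [-0.157, 0.957, -0.244]]
ft_force: [0.3, 0.9, -0.4]
grip_width: 0.0848
gripper_force: 0.0
[-97.09873812  37.5509063   12.734348    17.90787515  55.68124188
 -23.41693759] 7.2667
```

```bash
python3 -m crank '[8.5,2.9,-0.5,-2.9,0, 8.5,2.9,-0.5,-2.9,0, 8.5,2.9,-0.5,-2.9,0, 8.5,2.9,-0.5,-2.9,0, 8.5,2.9,-0.5,-2.9,0, 8.5,2.9,-0.5,-2.9,0, 8.5,2.9,-0.5,-2.9,0, 8.5,2.9,-0.5,-2.9,0]'; python3 -m crank '[8.5,2.9,-0.5,-2.9,0, 8.5,2.9,-0.5,-2.9,0, 8.5,2.9,-0.5,-2.9,0, 8.5,2.9,-0.5,-2.9,0, 8.5,2.9,-0.5,-2.9,0, 8.5,2.9,-0.5,-2.9,0, 8.5,2.9,-0.5,-2.9,0, 8.5,2.9,-0.5,-2.9,0]'; python3 -c "
from h import *
s=env.observe();print(s['q'],s['time_s'])"
```

```text
time_s: 7.93
position: [0.2518, -0.63, 0.6257]
tool_rot: [[0.972, 0.193, 0.137], [0.178, -0.216, -0.96], [-0.156, 0.957, -0.244]]
ft_force: [0.9, -0.8, 0.9]
grip_width: 0.0854
gripper_force: 0.0
time_s: 8.6
position: [0.4375, -0.3574, 0.6085]
tool_rot: [[0.972, 0.192, 0.138], [0.179, -0.216, -0.96], [-0.155, 0.957, -0.244]]
ft_force: [-0.2, -1.0, 0.5]
grip_width: 0.085
gripper_force: 0.0
[-33.6401764    4.51737445  68.92948865 -59.95983076  56.63454493
  49.66476516] 8.6
```

```bash
python3 -m crank '[8.5,0.4,-0.9,-3.9,0, 8.5,0.4,-0.9,-3.9,0, 8.5,0.4,-0.9,-3.9,0, 8.5,0.4,-0.9,-3.9,0, 8.5,0.4,-0.9,-3.9,0, 8.5,0.4,-0.9,-3.9,0, 8.5,0.4,-0.9,-3.9,0, 8.5,0.4,-0.9,-3.9,0]';python3 -c "
from h import *
s=env.observe();print(s['q'],s['time_s'])";  python3 -m crank '[8.5,0.4,-0.9,-3.9,0, 8.5,0.4,-0.9,-3.9,0, 8.5,0.4,-0.9,-3.9,0, 8.5,0.4,-0.9,-3.9,0, 8.5,0.4,-0.9,-3.9,0, 8.5,0.4,-0.9,-3.9,0, 8.5,0.4,-0.9,-3.9,0, 8.5,0.4,-0.9,-3.9,0]'; python3 -c "
from h import *
s=env.observe();print(s['q'],s['time_s'])"
```

```text
time_s: 9.27
position: [0.4107, -0.037, 0.611]
tool_rot: [[0.972, 0.192, 0.138], [0.179, -0.218, -0.959], [-0.154, 0.957, -0.246]]
ft_force: [1.2, 0.1, 0.0]
grip_width: 0.0848
gripper_force: 0.0
[ 10.85917511   4.4362462   68.53150012 -77.06764292  96.6263989
  64.89390508] 9.2667
time_s: 9.93
position: [0.3807, 0.2586, 0.5686]
tool_rot: [[0.966, 0.203, 0.161], [0.215, -0.28, -0.936], [-0.145, 0.938, -0.314]]
ft_force: [1.0, -1.2, 1.1]
grip_width: 0.085
gripper_force: 0.0
[ 43.14952297  23.52964393  46.79645743 -81.38550764 126.72371492
  69.93341548] 9.9333
```

```bash
python3 -m crank '[8.5,-1.5,0.3,-3.8,0, 8.5,-1.5,0.3,-3.8,0, 8.5,-1.5,0.3,-3.8,0, 8.5,-1.5,0.3,-3.8,0, 8.5,-1.5,0.3,-3.8,0, 8.5,-1.5,0.3,-3.8,0, 8.5,-1.5,0.3,-3.8,0, 8.5,-1.5,0.3,-3.8,0]'; python3 -c "
from h import *
s=env.observe();print(s['q'],s['time_s'])"; python3 -m crank '[8.5,-1.5,0.3,-3.8,0, 8.5,-1.5,0.3,-3.8,0, 8.5,-1.5,0.3,-3.8,0, 8.5,-1.5,0.3,-3.8,0, 8.5,-1.5,0.3,-3.8,0, 8.5,-1.5,0.3,-3.8,0, 8.5,-1.5,0.3,-3.8,0, 8.5,-1.5,0.3,-3.8,0]'; python3 -c "
from h import *
s=env.observe();print(s['q'],s['time_s'])"
```

```text
time_s: 10.6
position: [0.2002, 0.4076, 0.5539]
tool_rot: [[0.952, 0.226, 0.208], [0.284, -0.391, -0.876], [-0.117, 0.892, -0.436]]
ft_force: [0.1, -0.4, -0.6]
grip_width: 0.0848
gripper_force: 0.0
[ 65.60771985  29.33956824  34.89662795 -81.38769867 146.15511034
  74.22575812] 10.6
time_s: 11.27
position: [0.026, 0.4835, 0.5337]
tool_rot: [[0.939, 0.251, 0.234], [0.331, -0.484, -0.81], [-0.09, 0.838, -0.537]]
ft_force: [-0.0, -0.1, 0.3]
grip_width: 0.0853
gripper_force: 0.0
[ 82.53648398  35.8771514   22.41646783 -81.39130112 160.05912046
  79.8262947 ] 11.2667
```

```bash
python3 -m crank '[8.5,0.5,-1,-3.9,0, 8.5,0.5,-1,-3.9,0, 8.5,0.5,-1,-3.9,0, 8.5,0.5,-1,-3.9,0, 8.5,0.5,-1,-3.9,0, 8.5,0.5,-1,-3.9,0, 8.5,0.5,-1,-3.9,0, 8.5,0.5,-1,-3.9,0]'; python3 -c "
from h import *
s=env.observe();print(s['q'],s['time_s'])"; python3 -m crank '[8.5,0.5,-2,-3.5,0, 8.5,0.5,-2,-3.5,0, 8.5,0.5,-2,-3.5,0, 8.5,0.5,-2,-3.5,0, 8.5,0.5,-2,-3.5,0, 8.5,0.5,-2,-3.5,0, 8.5,0.5,-2,-3.5,0, 8.5,0.5,-2,-3.5,0]'; python3 -c "
from h import *
s=env.observe();print(s['q'],s['time_s'])"
```

```text
time_s: 11.93
position: [-0.0134, 0.5507, 0.4741]
tool_rot: [[0.931, 0.249, 0.268], [0.359, -0.483, -0.799], [-0.07, 0.84, -0.538]]
ft_force: [-0.6, -0.3, -0.0]
grip_width: 0.0852
gripper_force: 0.0
[ 86.88796261  45.56968927  12.75525781 -81.41258991 161.67929327
  82.24509399] 11.9333
time_s: 12.6
position: [-0.0571, 0.5898, 0.3949]
tool_rot: [[0.923, 0.211, 0.322], [0.38, -0.374, -0.846], [-0.058, 0.903, -0.425]]
ft_force: [0.5, 0.5, 0.1]
grip_width: 0.0846
gripper_force: 0.0
[ 91.18534258  53.5157453   12.73790353 -81.41103128 162.08759887
  86.72101378] 12.6
```

```bash
python3 -m crank '[8.5,0,3.7,-1.7,0, 8.5,0,3.7,-1.7,0, 8.5,0,3.7,-1.7,0, 8.5,0,3.7,-1.7,0, 8.5,0,3.7,-1.7,0, 8.5,0,3.7,-1.7,0, 8.5,0,3.7,-1.7,0, 8.5,0,3.7,-1.7,0]'; python3 -c "
from h import *
s=env.observe();print(s['q'],s['time_s'])"; python3 -m crank '[8.5,0,3.7,-1.7,0, 8.5,0,3.7,-1.7,0, 8.5,0,3.7,-1.7,0, 8.5,0,3.7,-1.7,0, 8.5,0,3.7,-1.7,0, 8.5,0,3.7,-1.7,0, 8.5,0,3.7,-1.7,0, 8.5,0,3.7,-1.7,0]'; python3 -c "
from h import *
s=env.observe();print(s['q'],s['time_s'])"
```

```text
time_s: 13.27
position: [-0.0103, 0.5071, 0.5384]
tool_rot: [[0.912, 0.284, 0.297], [0.409, -0.56, -0.72], [-0.038, 0.778, -0.627]]
ft_force: [-0.4, -0.1, 0.0]
grip_width: 0.0848
gripper_force: 0.0
[ 86.92382457  38.64474404  12.72891958 -81.41232214 160.19591944
  79.70447573] 13.2667
time_s: 13.93
position: [0.0748, 0.3813, 0.662]
tool_rot: [[0.893, 0.341, 0.294], [0.451, -0.689, -0.568], [0.009, 0.64, -0.769]]
ft_force: [-0.1, 0.2, -0.4]
grip_width: 0.0846
gripper_force: 0.0
[ 76.35985771  23.40802475  12.72834442 -81.41110897 154.87009522
  66.474639  ] 13.9333
```

```bash
python3 -m crank '[8.5,0,2.4,-3.4,0, 8.5,0,2.4,-3.4,0, 8.5,0,2.4,-3.4,0, 8.5,0,2.4,-3.4,0, 8.5,0,2.4,-3.4,0, 8.5,0,2.4,-3.4,0, 8.5,0,2.4,-3.4,0, 8.5,0,2.4,-3.4,0]'; python3 -c "
from h import *
s=env.observe();print(s['q'],s['time_s'])"; python3 -m crank '[8.5,0,3,-2.5,0, 8.5,0,3,-2.5,0, 8.5,0,3,-2.5,0, 8.5,0,3,-2.5,0, 8.5,0,3,-2.5,0, 8.5,0,3,-2.5,0, 8.5,0,3,-2.5,0, 8.5,0,3,-2.5,0]'; python3 -c "
from h import *
s=env.observe();print(s['q'],s['time_s'])"
```

```text
time_s: 14.6
position: [0.0944, 0.2812, 0.7259]
tool_rot: [[0.863, 0.369, 0.344], [0.498, -0.734, -0.463], [0.082, 0.571, -0.817]]
ft_force: [0.6, -0.2, 0.2]
grip_width: 0.0853
gripper_force: 0.0
[ 70.7640934   13.578442    12.73087999 -81.41147398 151.12850449
  57.61445975] 14.6
time_s: 15.27
position: [0.1212, 0.1184, 0.7923]
tool_rot: [[0.841, 0.361, 0.403], [0.525, -0.727, -0.443], [0.133, 0.584, -0.801]]
ft_force: [0.5, -0.1, -1.0]
grip_width: 0.0848
gripper_force: 0.0
[ 52.2723642    0.99850654  12.71920374 -81.41587437 143.37139755
  35.87559097] 15.2667
```

```bash
python3 -m crank '[8.5,-0.5,-4,-0.5,0, 8.5,-0.5,-4,-0.5,0, 8.5,-0.5,-4,-0.5,0, 8.5,-0.5,-4,-0.5,0, 8.5,-0.5,-4,-0.5,0, 8.5,-0.5,-4,-0.5,0, 8.5,-0.5,-4,-0.5,0, 8.5,-0.5,-4,-0.5,0]'; python3 -c "
from h import *
s=env.observe();print(s['q'],s['time_s'])"; python3 -m crank '[8.5,-0.5,-4,-0.5,0, 8.5,-0.5,-4,-0.5,0, 8.5,-0.5,-4,-0.5,0, 8.5,-0.5,-4,-0.5,0, 8.5,-0.5,-4,-0.5,0, 8.5,-0.5,-4,-0.5,0, 8.5,-0.5,-4,-0.5,0, 8.5,-0.5,-4,-0.5,0]'; python3 -c "
from h import *
s=env.observe();print(s['q'],s['time_s'])"
```

```text
time_s: 15.93
position: [-0.0424, 0.3473, 0.633]
tool_rot: [[0.841, 0.363, 0.402], [0.525, -0.727, -0.442], [0.132, 0.582, -0.802]]
ft_force: [0.5, 1.0, -0.7]
grip_width: 0.0851
gripper_force: 0.0
[ 92.61814964  14.87141303  30.11171872 -57.60639334 153.16091376
 104.52348863] 15.9333
time_s: 16.6
position: [-0.1964, 0.5521, 0.4503]
tool_rot: [[0.839, 0.365, 0.403], [0.527, -0.729, -0.437], [0.134, 0.579, -0.804]]
ft_force: [-0.1, 0.5, 0.2]
grip_width: 0.0849
gripper_force: 0.0
[104.61643325  42.40071179  12.80479848 -37.76198556 152.82125008
 135.24797042] 16.6
```

```bash
python3 -m crank '[8.5,0.8,-0.8,-3.9,-0.1, 8.5,0.8,-0.8,-3.9,-0.1, 8.5,0.8,-0.8,-3.9,-0.1, 8.5,0.8,-0.8,-3.9,-0.1, 8.5,0.8,-0.8,-3.9,-0.1, 8.5,0.8,-0.8,-3.9,-0.1, 8.5,0.8,-0.8,-3.9,-0.1, 8.5,0.8,-0.8,-3.9,-0.1]'; python3 -c "
from h import *
s=env.observe();print(s['q'],s['time_s'])"
```

```text
time_s: 17.27
position: [-0.215, 0.5299, 0.4794]
tool_rot: [[0.286, 0.866, 0.41], [0.923, -0.134, -0.36], [-0.257, 0.482, -0.838]]
ft_force: [-0.3, -0.0, 0.3]
grip_width: 0.085
gripper_force: 0.0
[107.1451844   39.36712525  12.74944604 -37.28777595 151.838731
  90.81193146] 17.2667
```

```bash
python3 -m crank '[8.5,3.1,-1.8,-1.9,0, 8.5,3.1,-1.8,-1.9,0, 8.5,3.1,-1.8,-1.9,0, 8.5,3.1,-1.8,-1.9,0, 8.5,3.1,-1.8,-1.9,0, 8.5,3.1,-1.8,-1.9,0, 8.5,3.1,-1.8,-1.9,0, 8.5,3.1,-1.8,-1.9,0]'; python3 -c "
from h import *
s=env.observe();print(s['q'],s['time_s'])"
```

```text
time_s: 17.93
position: [-0.237, 0.6342, 0.343]
tool_rot: [[0.255, 0.877, 0.407], [0.95, -0.148, -0.276], [-0.182, 0.457, -0.871]]
ft_force: [0.2, -0.1, 0.1]
grip_width: 0.085
gripper_force: 0.0
[106.8031107   49.49953208  12.76671752 -27.56106147 138.00852638
 101.84899057] 17.9333
```

```bash
python3 -m crank '[8.5,3.4,-1.8,-1.5,0, 8.5,3.4,-1.8,-1.5,0, 8.5,3.4,-1.8,-1.5,0, 8.5,3.4,-1.8,-1.5,0, 8.5,3.4,-1.8,-1.5,0, 8.5,3.4,-1.8,-1.5,0, 8.5,3.4,-1.8,-1.5,0, 8.5,3.4,-1.8,-1.5,0]';python3 -m crank '[8.5,3.5,-1.8,-1,0, 8.5,3.5,-1.8,-1,0, 8.5,3.5,-1.8,-1,0, 8.5,3.5,-1.8,-1,0, 8.5,3.5,-1.8,-1,0, 8.5,3.5,-1.8,-1,0, 8.5,3.5,-1.8,-1,0, 8.5,3.5,-1.8,-1,0]'; python3 -c "
from h import *
s=env.observe();print(s['q'],s['time_s'])"
```

```text
time_s: 18.6
position: [-0.2428, 0.7142, 0.2355]
tool_rot: [[0.206, 0.898, 0.388], [0.976, -0.159, -0.15], [-0.073, 0.409, -0.91]]
ft_force: [-0.0, 0.5, 0.6]
grip_width: 0.0849
gripper_force: 0.0
time_s: 19.27
position: [-0.2474, 0.7781, 0.1616]
tool_rot: [[0.152, 0.923, 0.352], [0.986, -0.164, 0.003], [0.061, 0.347, -0.936]]
ft_force: [-1.0, -0.5, 0.0]
grip_width: 0.0852
gripper_force: 0.0
[105.10520748  61.31419255  12.76786512 -21.26667695 109.98302742
 107.89041467] 19.2667
```

```bash
python3 -m crank '[8.5,2.9,-1.2,-2.6,0, 8.5,2.9,-1.2,-2.6,0, 8.5,2.9,-1.2,-2.6,0, 8.5,2.9,-1.2,-2.6,0, 8.5,2.9,-1.2,-2.6,0, 8.5,2.9,-1.2,-2.6,0, 8.5,2.9,-1.2,-2.6,0, 8.5,2.9,-1.2,-2.6,0]';python3 -m crank '[8.5,3.5,-1.5,-1.5,0, 8.5,3.5,-1.5,-1.5,0, 8.5,3.5,-1.5,-1.5,0, 8.5,3.5,-1.5,-1.5,0, 8.5,3.5,-1.5,-1.5,0, 8.5,3.5,-1.5,-1.5,0, 8.5,3.5,-1.5,-1.5,0, 8.5,3.5,-1.5,-1.5,0]'; python3 -c "
from h import *
s=env.observe();print(s['q'],s['time_s'])"
```

```text
time_s: 19.93
position: [-0.2717, 0.7712, 0.2608]
tool_rot: [[0.102, 0.947, 0.305], [0.973, -0.158, 0.167], [0.206, 0.279, -0.938]]
ft_force: [-0.3, 0.3, 0.2]
grip_width: 0.0848
gripper_force: 0.0
time_s: 20.6
position: [-0.2859, 0.7956, 0.2981]
tool_rot: [[0.056, 0.968, 0.246], [0.932, -0.14, 0.335], [0.359, 0.211, -0.909]]
ft_force: [-0.2, 0.1, -0.9]
grip_width: 0.0847
gripper_force: 0.0
[107.21817454  52.15757032  12.73173777 -19.81437137  99.31122519
 107.13989506] 20.6
```

```bash
python3 -m crank '[8.5,3.2,-2.5,-0.6,0, 8.5,3.2,-2.5,-0.6,0, 8.5,3.2,-2.5,-0.6,0, 8.5,3.2,-2.5,-0.6,0, 8.5,3.2,-2.5,-0.6,0, 8.5,3.2,-2.5,-0.6,0, 8.5,3.2,-2.5,-0.6,0, 8.5,3.2,-2.5,-0.6,0]';python3 -m crank '[8.5,3.5,-2.2,0,0, 8.5,3.5,-2.2,0,0, 8.5,3.5,-2.2,0,0, 8.5,3.5,-2.2,0,0, 8.5,3.5,-2.2,0,0, 8.5,3.5,-2.2,0,0, 8.5,3.5,-2.2,0,0, 8.5,3.5,-2.2,0,0]'; python3 -c "
from h import *
s=env.observe();print(s['q'],s['time_s'])"
```

```text
time_s: 21.27
position: [-0.3625, 0.8108, 0.2949]
tool_rot: [[0.022, 0.985, 0.172], [0.864, -0.105, 0.493], [0.503, 0.138, -0.853]]
ft_force: [-0.2, 0.7, -0.1]
grip_width: 0.0853
gripper_force: 0.0
time_s: 21.93
position: [-0.4, 0.8346, 0.3161]
tool_rot: [[0.001, 0.997, 0.083], [0.771, -0.054, 0.635], [0.637, 0.063, -0.768]]
ft_force: [-0.2, 0.2, -0.0]
grip_width: 0.0851
gripper_force: 0.0
[113.15003106  53.29358119  12.73498634 -19.40000712  78.95375718
 112.60622949] 21.9333
```

```bash
python3 -m crank '[8.5,2.6,-3.2,0,0, 8.5,2.6,-3.2,0,0, 8.5,2.6,-3.2,0,0, 8.5,2.6,-3.2,0,0, 8.5,2.6,-3.2,0,0, 8.5,2.6,-3.2,0,0, 8.5,2.6,-3.2,0,0, 8.5,2.6,-3.2,0,0]';python3 -m crank '[8.5,3,-2.8,0.5,0, 8.5,3,-2.8,0.5,0, 8.5,3,-2.8,0.5,0, 8.5,3,-2.8,0.5,0, 8.5,3,-2.8,0.5,0, 8.5,3,-2.8,0.5,0, 8.5,3,-2.8,0.5,0, 8.5,3,-2.8,0.5,0]'; python3 -c "
from h import *
s=env.observe();print(s['q'],s['time_s'])"
```

```text
time_s: 22.6
position: [-0.5139, 0.7956, 0.3385]
tool_rot: [[-0.005, 1.0, -0.013], [0.671, 0.013, 0.742], [0.742, -0.005, -0.671]]
ft_force: [-0.8, 0.2, 0.8]
grip_width: 0.0853
gripper_force: 0.0
time_s: 23.27
position: [-0.57, 0.7744, 0.3879]
tool_rot: [[0.005, 0.993, -0.121], [0.56, 0.097, 0.823], [0.829, -0.072, -0.555]]
ft_force: [0.0, -0.6, -0.6]
grip_width: 0.0851
gripper_force: 0.0
[124.5823716   51.77192257  12.73403151 -24.08161111  64.24728822
 121.2386825 ] 23.2667
```

```bash
python3 -m crank '[8.5,3.8,-1,1,0, 8.5,3.8,-1,1,0, 8.5,3.8,-1,1,0, 8.5,3.8,-1,1,0, 8.5,3.8,-1,1,0, 8.5,3.8,-1,1,0, 8.5,3.8,-1,1,0, 8.5,3.8,-1,1,0]';python3 -m crank '[8.5,3.8,0,1.5,0, 8.5,3.8,0,1.5,0, 8.5,3.8,0,1.5,0, 8.5,3.8,0,1.5,0, 8.5,3.8,0,1.5,0, 8.5,3.8,0,1.5,0, 8.5,3.8,0,1.5,0, 8.5,3.8,0,1.5,0]'; python3 -c "
from h import *
s=env.observe();print(s['q'],s['time_s'])"
```

```text
time_s: 23.93
position: [-0.5068, 0.8085, 0.4863]
tool_rot: [[0.027, 0.978, -0.206], [0.447, 0.173, 0.878], [0.894, -0.116, -0.432]]
ft_force: [0.0, 0.2, 0.8]
grip_width: 0.085
gripper_force: 0.0
time_s: 24.6
position: [-0.405, 0.8496, 0.5721]
tool_rot: [[0.059, 0.963, -0.262], [0.326, 0.229, 0.917], [0.943, -0.139, -0.301]]
ft_force: [-0.3, 0.5, 0.2]
grip_width: 0.0849
gripper_force: 0.0
[109.08801399  42.29701485  12.73793681  -3.79765425  52.56833778
 101.65359349] 24.6
```

```bash
python3 -m crank '[8.5,3.8,0,1.5,0, 8.5,3.8,0,1.5,0, 8.5,3.8,0,1.5,0, 8.5,3.8,0,1.5,0, 8.5,3.8,0,1.5,0, 8.5,3.8,0,1.5,0, 8.5,-0.4,3.2,-2.4,-0.08, 8.5,-0.4,3.2,-2.4,-0.07]';python3 -m crank '[8.5,-0.4,3.2,-2.4,0, 8.5,-0.4,3.2,-2.4,0, 8.5,-0.4,3.2,-2.4,0, 8.5,-0.4,3.2,-2.4,0, 8.5,-0.4,3.2,-2.4,0, 8.5,-0.4,3.2,-2.4,0, 8.5,-0.4,3.2,-2.4,0, 8.5,-0.4,3.2,-2.4,0]'; python3 -c "
from h import *
s=env.observe();print(s['q'],s['time_s'])"
```

```text
time_s: 25.27
position: [-0.2704, 0.8219, 0.6331]
tool_rot: [[-0.058, 0.956, -0.287], [0.19, 0.293, 0.937], [0.98, -0.0, -0.199]]
ft_force: [-0.2, 1.0, 1.0]
grip_width: 0.0847
gripper_force: 0.0
time_s: 25.93
position: [0.0325, 0.7087, 0.6413]
tool_rot: [[-0.055, 0.957, -0.285], [0.189, 0.291, 0.938], [0.98, -0.002, -0.197]]
ft_force: [0.1, 1.3, -0.6]
grip_width: 0.085
gripper_force: 0.0
[64.53553119 12.57125998 55.72481117 55.70366102 53.13507419 38.58830286] 25.9333
```

```bash
python3 -m crank '[8.5,-1.8,1.4,-3.4,0, 8.5,-1.8,1.4,-3.4,0, 8.5,-1.8,1.4,-3.4,0, 8.5,-1.8,1.4,-3.4,0, 8.5,-1.8,1.4,-3.4,0, 8.5,-1.8,1.4,-3.4,0, 8.5,-1.8,1.4,-3.4,0, 8.5,-1.8,1.4,-3.4,0]';python3 -m crank '[8.5,-1.8,1.4,-3.4,0, 8.5,-1.8,1.4,-3.4,0, 8.5,-1.8,1.4,-3.4,0, 8.5,-1.8,1.4,-3.4,0, 8.5,-1.8,1.4,-3.4,0, 8.5,-1.8,1.4,-3.4,0, 8.5,-1.8,1.4,-3.4,0, 8.5,-1.8,1.4,-3.4,0]'; python3 -c "
from h import *
s=env.observe();print(s['q'],s['time_s'])"
```

```text
time_s: 26.6
position: [0.224, 0.4584, 0.5534]
tool_rot: [[-0.057, 0.957, -0.285], [0.189, 0.29, 0.938], [0.98, -0.0, -0.198]]
ft_force: [0.5, 0.6, -0.4]
grip_width: 0.0847
gripper_force: 0.0
time_s: 27.27
position: [0.4174, 0.2083, 0.4657]
tool_rot: [[-0.057, 0.957, -0.284], [0.191, 0.289, 0.938], [0.98, -0.001, -0.199]]
ft_force: [-0.0, -0.2, -0.0]
grip_width: 0.0851
gripper_force: 0.0
[-15.85872191  14.24015748  81.47874881  73.07187542 120.43995466
 -13.69227097] 27.2667
```

```bash
python3 -m crank '[8.5,-2.1,-0.6,-3.4,0, 8.5,-2.1,-0.6,-3.4,0, 8.5,-2.1,-0.6,-3.4,0, 8.5,-2.1,-0.6,-3.4,0, 8.5,-2.1,-0.6,-3.4,0, 8.5,-2.1,-0.6,-3.4,0, 8.5,-2.1,-0.6,-3.4,0, 8.5,-2.1,-0.6,-3.4,0]';python3 -m crank '[8.5,-2.1,-0.6,-3.4,0, 8.5,-2.1,-0.6,-3.4,0, 8.5,-2.1,-0.6,-3.4,0, 8.5,-2.1,-0.6,-3.4,0, 8.5,-2.1,-0.6,-3.4,0, 8.5,-2.1,-0.6,-3.4,0, 8.5,-2.1,-0.6,-3.4,0, 8.5,-2.1,-0.6,-3.4,0]'; python3 -c "
from h import *
s=env.observe();print(s['q'],s['time_s'])
R=np.array(s['tool_rot']);p=np.array(s['position']);a=R[:,2]
G=np.array([.451,-.249,.070])
print('to pre',100*R.T@(G-.12*a-p),'to G',100*R.T@(G-p))
t=optics.get_image('top');cv2.imwrite('pics/t2.png',t['color'][:,:,::-1])
b=[onz(t,np.array(r['at'])*[640,400],.027) for r in spotter.look_for(t,'spent_bead_a')]
print(b, [np.array(r['at'])*[640,400] for r in spotter.look_for(t,'spent_scoop')])"
```

```text
time_s: 27.93
position: [0.4574, -0.0928, 0.3551]
tool_rot: [[-0.057, 0.957, -0.284], [0.192, 0.289, 0.938], [0.98, -0.001, -0.2]]
ft_force: [0.4, 0.1, 0.9]
grip_width: 0.0851
gripper_force: 0.0
time_s: 28.6
position: [0.498, -0.3937, 0.245]
tool_rot: [[-0.057, 0.957, -0.285], [0.193, 0.29, 0.937], [0.98, -0.001, -0.201]]
ft_force: [1.8, 0.4, 1.5]
grip_width: 0.0849
gripper_force: 0.0
[-55.55850304  62.09976657  25.53231482  61.22624175 160.30493484
 -26.5344085 ] 28.6
to pre [-14.08649471  -0.274535     6.42312447] to G [-14.08649471  -0.274535    18.42312447]
[array([ 0.51205829, -0.23722646,  0.027     ]), array([ 0.47412083, -0.22236841,  0.027     ]), array([ 0.477814, -0.265402,  0.027   ])] []
```

```bash
cat > fk.py <<'E'
import numpy as np
from scipy.optimize import least_squares
from scipy.spatial.transform import Rotation as Ro
D=[([-82.065,21.807,74.336,0,83.858,-12.336],[.191,-.516,.25]),
([-87.458,13.097,12.713,3.155,149.004,-14.958],[.1414,-.3827,.6865]),
([-81.551,28.226,12.746,2.714,128.884,-9.935],[.2136,-.5786,.5657]),
([-98.941,32.665,12.734,12.971,101.738,-22.138],[.0533,-.7548,.5589]),
([-97.099,37.551,12.734,17.908,55.681,-23.417],[.0672,-.9017,.6425]),
([-33.640,4.517,68.929,-59.960,56.635,49.665],[.4375,-.3574,.6085]),
([10.859,4.436,68.532,-77.068,96.626,64.894],[.4107,-.037,.611]),
([91.185,53.516,12.738,-81.411,162.088,86.721],[-.0571,.5898,.3949]),
([92.618,14.871,30.112,-57.606,153.161,104.523],[-.0424,.3473,.633]),
([105.105,61.314,12.768,-21.267,109.983,107.890],[-.2474,.7781,.1616]),
([124.582,51.772,12.734,-24.082,64.247,121.239],[-.57,.7744,.3879]),
([64.536,12.571,55.725,55.704,53.135,38.588],[.0325,.7087,.6413]),
([-15.859,14.240,81.479,73.072,120.440,-13.692],[.4174,.2083,.4657]),
([-55.559,62.100,25.532,61.226,160.305,-26.534],[.498,-.3937,.245])]
e=lambda ax,a: Ro.from_euler(ax,a,degrees=True)
def rot(q): return e('z',q[0])*e('y',q[1]+q[2])*e('z',q[3])*e('y',q[4])*e('z',q[5])
def fk(q,k):
    A=e('z',q[0]);B=A*e('y',q[1]);C=A*e('y',q[1]+q[2]);E=C*e('z',q[3]);F=E*e('y',q[4])
    p=A.apply([k[0],k[1],k[2]])+B.apply([k[3],0,k[4]])+C.apply([k[5],0,k[6]])+E.apply([k[7],k[8],0])+F.apply([k[9],0,k[10]])
    return p,rot(q)
r=least_squares(lambda k:np.concatenate([fk(np.array(q),k)[0]-p for q,p in D]),[0,.1,.3,0,.4,0,.4,0,0,0,.2])
k=r.x
lo=np.array([-178,-50,12.8,-81,10.5,-165]);hi=np.array([178,133,142,261,162.5,165])
def ik(p,Rm,q0):
    f=lambda q:np.concatenate([(fk(q,k)[0]-p)*10,(Ro.from_matrix(Rm).inv()*(rot(q)*Off)).as_rotvec()])
    s=least_squares(f,np.clip(q0,lo+.1,hi-.1),bounds=(lo,hi),x_scale=30.); return s.x,s.cost
Off=Ro.identity()
E
python3 - <<'E'
from h import *
import fk
np.set_printoptions(precision=3,suppress=True)
print(np.abs(fk.r.fun).max(),fk.k)
s=env.observe();q=np.array(s['q'],float);R=np.array(s['tool_rot'])
fk.Off=fk.rot(q).inv()*fk.Ro.from_matrix(R); print('off',fk.Off.as_rotvec())
a=R[:,2]
for nm,G in (("grasp",np.array([.451,-.249,.070])),("bin",np.array([.519,.155,.203])),("hi",np.array([.451,-.249,.2]))):
  for d in (.12,.08,.04,0):
    x,c=fk.ik(G-d*a,R,q); print(nm,d,x,c)
E
```

```text
0.0004139443222030137 [-0.     0.118  0.13   0.     0.537  0.103  0.351  0.     0.     0.
  0.239]
off [ 0.    -0.     1.571]
grasp 0.12 [-55.084  66.57   40.877  33.281 146.118 -57.564] 1.5482780393778362e-25
grasp 0.08 [-54.162  63.726  50.002  30.167 140.318 -61.852] 8.683824716368682e-20
grasp 0.04 [-53.148  61.439  58.042  28.405 134.856 -64.85 ] 9.559160685971608e-30
grasp 0 [-52.03   59.594  65.304  27.456 129.625 -67.147] 9.04425052716485e-26
bin 0.12 [-26.821  43.178  73.288  56.164 121.182 -40.519] 7.919423931320314e-31
bin 0.08 [-24.16   42.167  77.424  56.683 117.496 -42.013] 6.212279628615468e-30
bin 0.04 [-21.293  41.402  81.108  57.624 113.849 -43.255] 4.3361383629273454e-26
bin 0 [-18.215  40.875  84.348  58.949 110.25  -44.296] 8.715569506318599e-24
hi 0.12 [-55.084  58.637  37.418  46.247 154.943 -42.735] 1.9649353283151397e-19
hi 0.08 [-54.162  55.08   47.184  39.586 149.765 -50.411] 3.857951403967408e-23
hi 0.04 [-53.148  52.119  55.685  35.781 144.778 -55.241] 3.3942589339880645e-30
hi 0 [-52.029  49.599  63.318  33.517 139.974 -58.588] 3.0769247358688627e-24
```

View pics/t2.png

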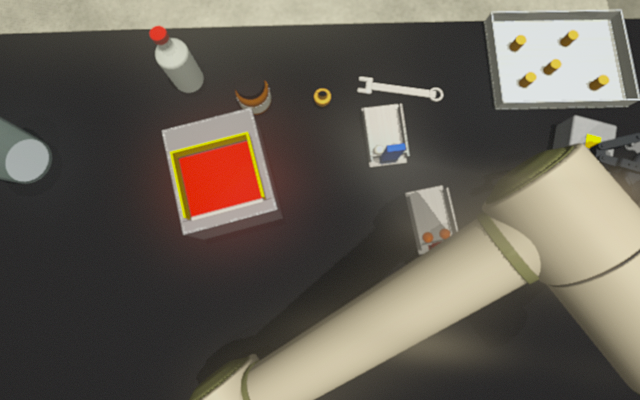

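```bash
python3 - <<'E'
from h import *
np.set_printoptions(precision=3,suppress=True)
t=optics.get_image('top')
for p in ((568,117),(616,124),(606,203),(547,190),(562,195)):
    print(p,[onz(t,p,z)[:2] for z in (0,.05,.1)])
s=optics.get_image('side')
for p in ((320,78),(343,107),(373,85),(345,70),(368,108),(320,94),(343,95)): print(p,[onz(s,p,z)[:2] for z in (0,.05,.1)])
st=env.observe();R=np.array(st['tool_rot']);p=np.array(st['position'])
print(100*R.T@(np.array([.451,-.249,.16])-p),100*R.T@(np.array([.451,-.249,.07])-p))
cv2.imwrite('pics/s2.png',s['color'][:,:,::-1])
E
```

```text
(568, 117) [array([ 0.728, -0.57 ]), array([ 0.707, -0.532]), array([ 0.687, -0.494])]
(616, 124) [array([ 0.709, -0.675]), array([ 0.69 , -0.631]), array([ 0.671, -0.586])]
(606, 203) [array([ 0.532, -0.623]), array([ 0.525, -0.581]), array([ 0.517, -0.54 ])]
(547, 190) [array([ 0.564, -0.499]), array([ 0.554, -0.466]), array([ 0.544, -0.433])]
(562, 195) [array([ 0.552, -0.53 ]), array([ 0.543, -0.495]), array([ 0.534, -0.46 ])]
(320, 78) [array([ 0.735, -0.641]), array([ 0.71 , -0.566]), array([ 0.686, -0.491])]
(343, 107) [array([ 0.609, -0.502]), array([ 0.593, -0.437]), array([ 0.577, -0.371])]
(373, 85) [array([ 0.545, -0.66 ]), array([ 0.533, -0.584]), array([ 0.521, -0.507])]
(345, 70) [array([ 0.665, -0.721]), array([ 0.645, -0.641]), array([ 0.625, -0.561])]
(368, 108) [array([ 0.53 , -0.524]), array([ 0.519, -0.457]), array([ 0.508, -0.389])]
(320, 94) [array([ 0.704, -0.547]), array([ 0.681, -0.478]), array([ 0.659, -0.41 ])]
(343, 95) [array([ 0.628, -0.567]), array([ 0.611, -0.497]), array([ 0.593, -0.427])]
[-5.37  -0.378 16.438] [-14.188  -0.359  18.237]
```

View pics/s2.png

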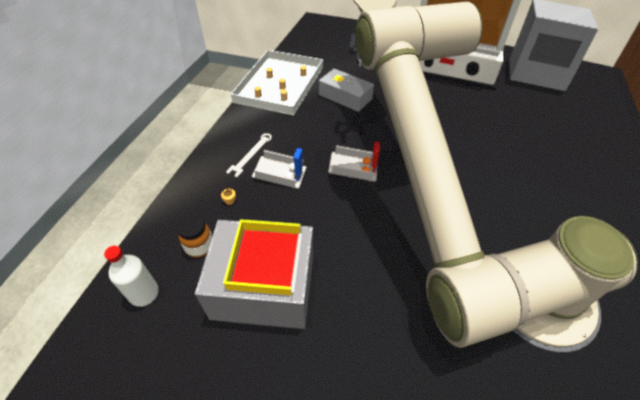

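```bash
python3 -m crank '[8.5,-0.9,-0.06,2.9,0, 8.5,-0.9,-0.06,2.9,0, 8.5,-0.9,-0.06,2.9,0, 8.5,-0.9,-0.06,2.9,0, 8.5,-0.9,-0.06,2.9,0, 8.5,-0.9,-0.06,2.8,0, 8.5,0,0,0,0, 8.5,-1,0,0.2,0]' | head -3; python3 -m crank '[8.5,-1.2,0,0.25,0, 8.5,-1.2,0,0.25,0, 8.5,-1.2,0,0.25,0, 8.5,-1.2,0,0.25,0, 8.5,-1.2,0,0.25,0, 8.5,-0.9,0,0.2,0, 8.5,0,0,0,0, 8.5,0,0,0,0]'; python3 -c "
from h import *
s=env.observe();print(s['q'],s['time_s'])
s2=optics.get_image('side');w=optics.get_image('wrist')
o=np.hstack([cv2.resize(s2['color'][60:210,280:430],(400,400)),cv2.resize(w['color'],(400,250))[:,:] if 0 else cv2.copyMakeBorder(cv2.resize(w['color'],(400,250)),0,150,0,0,cv2.BORDER_CONSTANT)])
cv2.imwrite('pics/g1.png',o[:,:,::-1])"
```

```text
time_s: 29.52
position: [0.451, -0.244, 0.1534]
tool_rot: [[-0.058, 0.957, -0.285], [0.194, 0.291, 0.937], [0.979, -0.001, -0.202]]
time_s: 30.18
position: [0.4506, -0.2453, 0.0795]
tool_rot: [[-0.054, 0.957, -0.284], [0.19, 0.289, 0.938], [0.98, -0.004, -0.197]]
ft_force: [0.3, -0.1, -0.3]
grip_width: 0.0849
gripper_force: 0.0
[-51.83687397  58.58432374  65.88126554  27.71447328 129.86929875
 -66.77003328] 30.1833
```

View pics/g1.png

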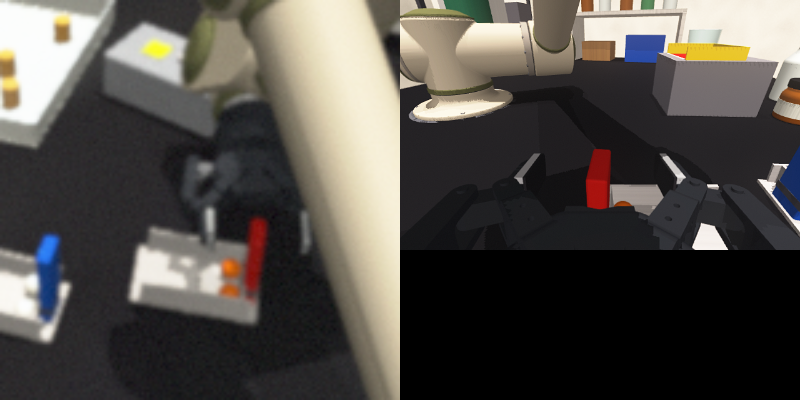

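```bash
python3 -m crank '[8.5,-0.4,0,0.1,0, 6,0,0,0,0, 4,0,0,0,0, 3,0,0,0,0, 2.2,0,0,0,0, 1.6,0,0,0,0, 1.2,0,0,0,0, 0.8,0,0,0,0]' 40 | tail -4; python3 -m crank '[0.4,0,0,0,0, 0.4,0,0,0,0, 0.4,0,0,0,0, 0.4,1,0,0,0, 0.4,1,0,0,0, 0.4,1,0,0,0, 0.4,1,0,0,0, 0.4,0,0,0,0]' 60; python3 -c "
from h import *
s2=optics.get_image('side');w=optics.get_image('wrist')
o=np.hstack([cv2.resize(s2['color'][60:210,280:430],(400,400)),cv2.copyMakeBorder(cv2.resize(w['color'],(400,250)),0,150,0,0,cv2.BORDER_CONSTANT)])
cv2.imwrite('pics/g2.png',o[:,:,::-1])"
```

```text
tool_rot: [[-0.055, 0.957, -0.283], [0.191, 0.289, 0.938], [0.98, -0.003, -0.198]]
ft_force: [-0.1, 0.9, 1.2]
grip_width: 0.0138
gripper_force: 40.2
time_s: 31.62
position: [0.4486, -0.2373, 0.1172]
tool_rot: [[-0.056, 0.957, -0.283], [0.193, 0.289, 0.938], [0.98, -0.002, -0.201]]
ft_force: [-0.2, 0.4, -3.2]
grip_width: 0.0131
gripper_force: 60.0
```

View pics/g2.png

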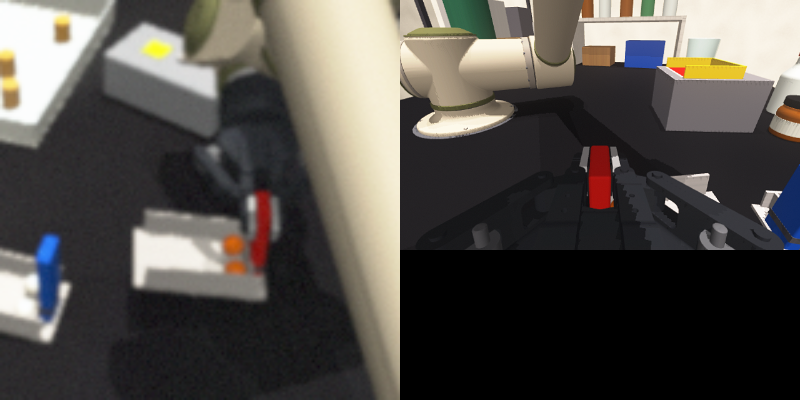

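```bash
cat > plan.py <<'E'
from h import *
from scipy.spatial.transform import Rotation as Ro
np.set_printoptions(precision=2,suppress=True)
s=env.observe();R0=np.array(s['tool_rot']);p=np.array(s['position']);a=R0[:,2]
h=np.arctan2(R0[1,1],R0[0,1]);lipd=np.array([np.cos(h),np.sin(h),0]);left=np.array([-np.sin(h),np.cos(h),0])
lv=.119*lipd-.005*left-np.array([0,0,.050])
hb=np.radians(13);bx=-np.array([np.cos(hb),np.sin(hb),0]);O=np.array([.597,.173,0])
def tcp(phi,x,z):
    M=Ro.from_rotvec(a*phi); return O+bx*x+[0,0,z]-M.apply(lv), M
def report(seq,p=p,phi0=0):
    for phi,x,z in seq:
        P,M=tcp(phi,x,z); Rc=Ro.from_rotvec(a*phi0).as_matrix()@R0
        l=M.apply(lipd);sd=M.apply(left);
        print(f"phi {phi:.2f} dip {-np.degrees(np.arcsin(l[2])):.0f} head {np.degrees(np.arctan2(l[1],l[0])):.0f} roll {np.degrees(np.arcsin(sd[2])):.0f} TCP",1000*P,"row cm",100*Rc.T@(P-p),"turn %.3f"%(phi-phi0))
        p,phi0=P,phi
E
python3 - <<'E'
from plan import *
report([(0,.06,.26),(0,.025,.175)]+[(i*.12,.025-.001*i,.175-.0111*i) for i in range(1,8)])
import fk
q=np.array(s['q']);fk.Off=fk.rot(q).inv()*fk.Ro.from_matrix(R0)
for phi,x,z in ((0,.025,.175),(.84,.018,.097)):
    P,M=tcp(phi,x,z);print(fk.ik(P,M.as_matrix()@R0,q))
E
```

```text
phi 0.00 dip -0 head 17 roll 0 TCP [423.16 129.94 310.  ] row cm [26.25  8.13 31.28] turn 0.000
phi 0.00 dip -0 head 17 roll 0 TCP [457.26 137.82 225.  ] row cm [-8.36  3.52  1.47] turn 0.000
phi 0.12 dip 7 head 15 roll -0 TCP [463.98 142.68 227.51] row cm [0.3  0.78 0.22] turn 0.120
phi 0.24 dip 13 head 14 roll -0 TCP [472.3  147.82 229.11] row cm [0.32 0.91 0.22] turn 0.120
phi 0.36 dip 20 head 12 roll -1 TCP [482.11 153.19 229.63] row cm [0.36 1.04 0.22] turn 0.120
phi 0.48 dip 27 head 11 roll -1 TCP [493.29 158.71 228.91] row cm [0.41 1.16 0.22] turn 0.120
phi 0.60 dip 34 head 9 roll -2 TCP [505.68 164.29 226.78] row cm [0.47 1.27 0.22] turn 0.120
phi 0.72 dip 40 head 7 roll -3 TCP [519.13 169.87 223.12] row cm [0.55 1.38 0.22] turn 0.120
phi 0.84 dip 47 head 4 roll -4 TCP [533.45 175.36 217.83] row cm [0.64 1.48 0.22] turn 0.120
(array([-22.09,  34.87,  93.39,  54.81, 111.07, -48.91]), np.float64(4.725729549239218e-23))
(array([-15.86,  40.48,  81.55,  61.39, 110.03,   7.73]), np.float64(6.783329925869982e-24))
```

```bash
python3 -m crank '[0.4,0.65,0.2,0.78,0, 0.4,0.65,0.2,0.78,0, 0.4,0.65,0.2,0.78,0, 0.4,0.65,0.2,0.78,0, 0.4,1.31,0.41,1.56,0, 0.4,1.31,0.41,1.56,0, 0.4,1.31,0.41,1.56,0, 0.4,1.31,0.41,1.56,0]' | head -2; python3 -m crank '[0.4,1.31,0.41,1.56,0, 0.4,1.31,0.41,1.56,0, 0.4,1.31,0.41,1.56,0, 0.4,1.31,0.41,1.56,0, 0.4,1.31,0.41,1.56,0, 0.4,1.31,0.41,1.56,0, 0.4,1.31,0.41,1.56,0, 0.4,1.31,0.41,1.56,0]' | head -2; python3 -m crank '[0.4,1.31,0.41,1.56,0, 0.4,1.31,0.41,1.56,0, 0.4,1.31,0.41,1.56,0, 0.4,1.31,0.41,1.56,0, 0.4,0.65,0.2,0.78,0, 0.4,0.65,0.2,0.78,0, 0.4,0.65,0.2,0.78,0, 0.4,0.65,0.2,0.78,0]' ; python3 -m crank '[0.4,-1.05,0.44,0.18,0, 0.4,-1.05,0.44,0.18,0, 0.4,-1.05,0.44,0.18,0, 0.4,-1.05,0.44,0.18,0, 0.4,-1.05,0.44,0.18,0, 0.4,-1.05,0.44,0.18,0, 0.4,-1.05,0.44,0.18,0, 0.4,-1.05,0.44,0.18,0]'; python3 -c "
from h import *
t=optics.get_image('top');s2=optics.get_image('side')
o=np.hstack([cv2.resize(t['color'][80:280,130:330],(400,400)),cv2.resize(s2['color'][130:330,180:380],(400,400))])
cv2.imwrite('pics/b1.png',o[:,:,::-1])
from plan import *
report([(0,.025,.175)])
"
```

```text
time_s: 32.38
position: [0.4407, -0.1259, 0.174]
time_s: 33.05
position: [0.4306, 0.0207, 0.2519]
time_s: 33.72
position: [0.4238, 0.1294, 0.3095]
tool_rot: [[-0.054, 0.958, -0.283], [0.191, 0.288, 0.938], [0.98, -0.004, -0.198]]
ft_force: [-0.4, -0.7, -2.6]
grip_width: 0.0133
gripper_force: 60.0
time_s: 34.38
position: [0.4586, 0.1365, 0.2226]
tool_rot: [[-0.054, 0.957, -0.283], [0.191, 0.288, 0.938], [0.98, -0.004, -0.198]]
ft_force: [0.2, -0.2, -2.8]
grip_width: 0.0133
gripper_force: 60.0
phi 0.00 dip -0 head 17 roll 0 TCP [457.26 137.82 225.  ] row cm [ 0.29 -0.08  0.1 ] turn 0.000
```

View pics/b1.png

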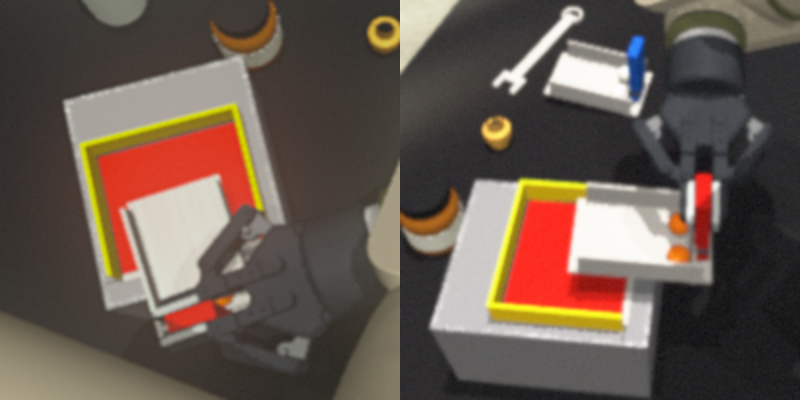

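```bash
python3 -m crank '[0.4,0.4,0.75,0.25,0.12, 0.4,0.32,0.91,0.22,0.12, 0.4,0.36,1.04,0.22,0.12, 0.4,0.41,1.16,0.22,0.12, 0.4,0.47,1.27,0.22,0.12, 0.4,0.55,1.38,0.22,0.12, 0.4,0.64,1.48,0.22,0.12, 0.4,0,0,0,0]'; python3 -m crank '[0.4,0,0,0,0, 0.4,0,0,0,0, 0.4,0,0,0,0, 0.4,0,0,0,0, 0.4,0,0,0,0, 0.4,0,0,0,0, 0.4,0,0,0,0, 0.4,0,0,0,0]'; python3 -c "
from h import *
t=optics.get_image('top');s2=optics.get_image('side')
o=np.hstack([cv2.resize(t['color'][80:280,130:330],(400,400)),cv2.resize(s2['color'][130:330,180:380],(400,400))])
cv2.imwrite('pics/b2.png',o[:,:,::-1])
"
```

```text
time_s: 35.15
position: [0.5351, 0.1754, 0.2176]
tool_rot: [[0.679, 0.677, -0.283], [0.342, 0.049, 0.938], [0.649, -0.734, -0.198]]
ft_force: [0.8, 0.4, 0.1]
grip_width: 0.0133
gripper_force: 60.3
time_s: 35.82
position: [0.5336, 0.1746, 0.2176]
tool_rot: [[0.677, 0.68, -0.283], [0.342, 0.051, 0.938], [0.652, -0.732, -0.198]]
ft_force: [3.2, -0.4, 1.1]
grip_width: 0.0133
gripper_force: 60.2
```

View pics/b2.png

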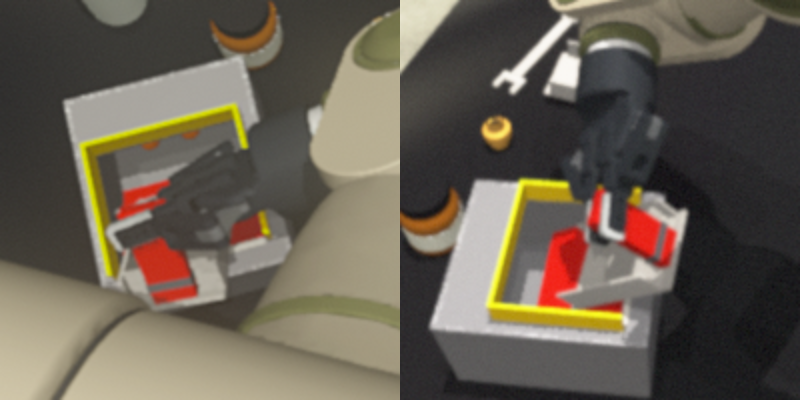

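```bash
python3 -m crank '[0.4,-0.81,-1.39,-0.22,-0.12, 0.4,-0.71,-1.3,-0.22,-0.12, 0.4,-0.62,-1.2,-0.22,-0.12, 0.4,-0.55,-1.1,-0.22,-0.12, 0.4,-0.48,-0.99,-0.22,-0.12, 0.4,-0.43,-0.87,-0.22,-0.12, 0.4,-0.49,-0.7,-0.22,-0.12, 0.4,1.5,-0.5,-0.3,0]'; python3 -m crank '[0.4,1.5,-0.5,-0.3,0, 0.4,1.5,-0.5,-0.3,0, 0.4,1.5,-0.5,-0.3,0, 0.4,1.5,-0.5,-0.3,0, 0.4,1.5,-0.5,-0.3,0, 0.4,1.5,-0.5,-0.3,0, 0.4,0,0,0,0, 0.4,0,0,0,0]'; python3 -c "
from h import *
np.set_printoptions(precision=2,suppress=True)
s=env.observe();R=np.array(s['tool_rot']);p=np.array(s['position'])
print(s['q'],100*R.T@(np.array([.4495,-.2,.16])-p),100*R.T@np.array([0,0,-.0825]))
t=optics.get_image('top');s2=optics.get_image('side')
o=np.hstack([cv2.resize(t['color'][80:280,130:330],(400,400)),cv2.resize(s2['color'][130:330,180:380],(400,400))])
cv2.imwrite('pics/b3.png',o[:,:,::-1])
print([(np.array(r['at'])*[640,400],r['score']) for i in (t,s2) for r in spotter.look_for(i,'spent_bead_a')])
"
```

```text
time_s: 36.58
position: [0.4522, 0.1348, 0.2371]
tool_rot: [[-0.055, 0.957, -0.285], [0.189, 0.29, 0.938], [0.981, -0.002, -0.196]]
ft_force: [-0.6, -0.5, -2.5]
grip_width: 0.0132
gripper_force: 60.0
time_s: 37.25
position: [0.4245, 0.127, 0.3306]
tool_rot: [[-0.054, 0.957, -0.284], [0.192, 0.289, 0.938], [0.98, -0.004, -0.199]]
ft_force: [0.8, -0.4, -2.3]
grip_width: 0.0133
gripper_force: 60.1
[-24.69  23.64  91.85  57.94 120.03 -38.44] [-23.13  -6.97 -27.98] [-8.08  0.03  1.65]
[(array([223.81, 148.4 ]), 0.17)]
```

View pics/b3.png

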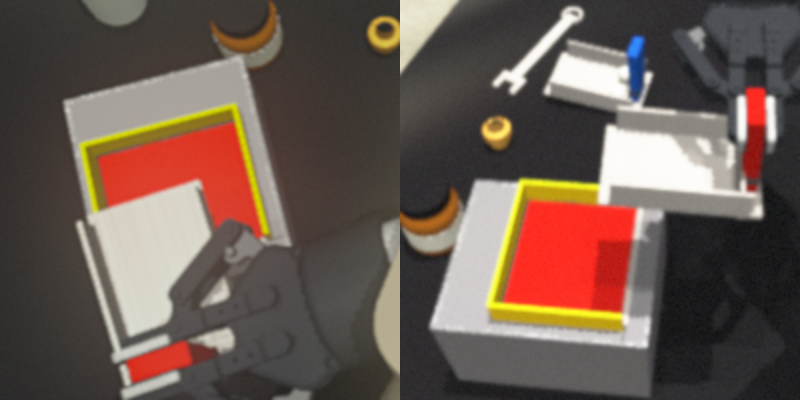

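```bash
python3 -m crank '[0.4,-1.45,-0.44,-1.75,0, 0.4,-1.45,-0.44,-1.75,0, 0.4,-1.45,-0.44,-1.75,0, 0.4,-1.45,-0.44,-1.75,0, 0.4,-1.45,-0.44,-1.75,0, 0.4,-1.45,-0.44,-1.75,0, 0.4,-1.45,-0.44,-1.75,0, 0.4,-1.45,-0.44,-1.75,0]' | head -2; python3 -m crank '[0.4,-1.45,-0.44,-1.75,0, 0.4,-1.45,-0.44,-1.75,0, 0.4,-1.45,-0.44,-1.75,0, 0.4,-1.45,-0.44,-1.75,0, 0.4,-1.45,-0.44,-1.75,0, 0.4,-1.45,-0.44,-1.75,0, 0.4,-1.45,-0.44,-1.75,0, 0.4,-1.45,-0.44,-1.75,0]' | head -2; python3 -m crank '[0.4,-1.2,0,0.24,0, 0.4,-1.2,0,0.24,0, 0.4,-1.2,0,0.24,0, 0.4,-1.2,0,0.24,0, 0.4,-1.2,0,0.24,0, 0.4,-0.9,0,0.2,0, 0.4,-0.5,0,0.1,0, 0.4,0,0,0,0]'; python3 -c "
from h import *
s=env.observe();print(s['q'],s['ft_force'])"
```

```text
time_s: 38.12
position: [0.4371, -0.0377, 0.2439]
time_s: 38.78
position: [0.4493, -0.2012, 0.1579]
time_s: 39.45
position: [0.449, -0.2001, 0.0829]
tool_rot: [[-0.053, 0.957, -0.284], [0.19, 0.289, 0.938], [0.98, -0.004, -0.197]]
ft_force: [0.7, 0.5, -1.5]
grip_width: 0.0131
gripper_force: 60.1
[-49.50120145  56.28294647  72.03086603  28.95497946 125.62151606
 -66.97307766] [ 0.6601399   0.50718935 -1.47688318]
```

```bash
python3 -m crank '[0.4,-0.2,0,0.04,0, 0.4,-0.2,0,0.04,0, 0.4,-0.1,0,0.02,0, 0.4,-0.1,0,0.02,0, 0.4,0,0,0,0, 0.4,0,0,0,0, 0.4,0,0,0,0, 0.4,0,0,0,0]'
```

```text
time_s: 40.12
position: [0.4491, -0.2004, 0.0778]
tool_rot: [[-0.054, 0.957, -0.283], [0.191, 0.289, 0.938], [0.98, -0.003, -0.199]]
ft_force: [0.6, 0.6, -2.6]
grip_width: 0.0136
gripper_force: 60.1
```

```bash
python3 -m crank '[0.4,-0.1,0,0.02,0, 0.4,-0.05,0,0.01,0, 0.4,-0.05,0,0.01,0, 0.4,-0.05,0,0.01,0, 0.4,0,0,0,0, 0.4,0,0,0,0, 0.4,0,0,0,0, 0.4,0,0,0,0]'
```

```text
time_s: 40.78
position: [0.4489, -0.2005, 0.0759]
tool_rot: [[-0.054, 0.957, -0.284], [0.19, 0.289, 0.938], [0.98, -0.003, -0.197]]
ft_force: [-2.6, -0.4, 5.9]
grip_width: 0.0136
gripper_force: 60.3
```

```bash
python3 -m crank '[1.6,0,0,0,0, 2,0,0,0,0, 3,0,0,0,0, 4,0,0,0,0, 5,0,0,0,0, 6,0,0,0,0, 6,0,0,0,0, 6,0,0,0,0]' 20 | tail -3;  python3 -m crank '[6,0.8,0,0,0, 6,1.5,0,0,0, 6,2,0,0,0, 6,2,0,0,0, 6,2,0,0,0, 6,2,0,0,0, 6,2,0,0,0, 6,2,0,0,0]' | tail -3; python3 -c "
from h import *
t=optics.get_image('top');s2=optics.get_image('side')
o=np.hstack([cv2.resize(t['color'][130:300,330:500],(400,400)),cv2.resize(s2['color'][90:290,220:420],(400,400))])
cv2.imwrite('pics/e.png',o[:,:,::-1])"
```

```text
ft_force: [-0.3, -1.1, -0.2]
grip_width: 0.0602
gripper_force: 0.0
ft_force: [-0.0, 0.3, -0.2]
grip_width: 0.0599
gripper_force: 0.0
```

View pics/e.png

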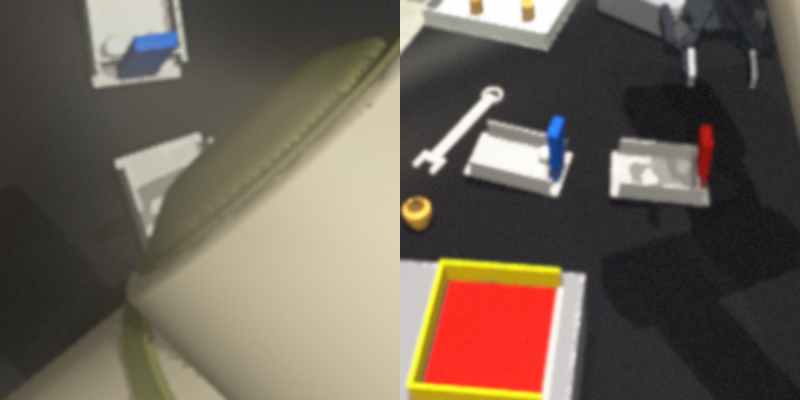

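The red scoop stands upright and empty on the bench. The flap is shut, and the gripper is clear of everything.

```bash
python3 -c "
from h import *
print(env.close_job())"
```

```text
the job is handed in; nothing more can be done
None
```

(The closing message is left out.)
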